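Shut the exposure unit, fit its vacuum knob and hold it pressed

ROBOT

A 7-joint arm with a two-finger parallel gripper is mounted at the origin on the work surface. World frame = base frame: x ahead of the robot, y to its left, z up, the work surface at z = 0. Lengths are in m, angles in rad, forces in N, time in s.
With the tool pointing down it reaches from about 0.425 to 0.95 m from the base axis. Payload 4.7 kg.
Tool frame: the origin (TCP) lies on the centre line of the jaws, within the pads' length; the fingertips stand robot.nose_length ahead of it and the grasp point (between the pads) lies 8 mm behind it (robot.nose_length is the distance from the TCP to the fingertips, in m); z points along the fingers, x is the direction in which the jaws open and shut, and the axes are right-handed (so a half turn about z gives the same grasp; the last joint's range is limited). The gripper opens to 85 mm and grips with 20 to 120 N. Pads are 22 mm wide; open, the fingers measure 114 mm over their backs; the gripper's body (76 mm by 85 mm) begins 54 mm behind the grasp point. The pads swing forward as they close: fully open they stand 13 mm farther back than shut.
Start: joints at [1.16, 0.469, -0.049, 1.532, 0.024, 1.141, -0.082], TCP at [0.252, -0.626, 0.242] pointing down, gripper open.
Joint ranges: [-2.59, 2.59], [-0.33, 1.99], [-1.39, 1.29], [0.1, 2.45], [-1.04, 4.18], [0.21, 1.99], [-2.66, 2.66]. Speed limits (rad/s): [2.57, 2.57, 3.14, 3.14, 3.14, 3.14, 3.14].

INTERFACE

Orientations are given as [roll, pitch, yaw] about the fixed x, y, z axes, in that order (R = Rz(yaw) Ry(pitch) Rx(roll)).
In Python, from plant import robot gives the robot as it stands. Calls block until the motion is done:
- robot.goto(position, orientation): joint-space move of the TCP to a pose.
- robot.move_straight(position, vel=0.15, attitude=None, contact_N=None): straight line of the TCP; attitude=None keeps the orientation; vel is the mean speed in m/s. With contact_N (N) it stops when the force on the tool has changed by that much, and returns True; else False.
- robot.move_joints(angles): joint-space move.
- robot.grip(opening, strength=None): opening from 0.0 (shut) to 1.0 (fully open); strength is the grip in N (None keeps the last); returns when the fingers have stopped.
- robot.sleep(seconds).
- robot.inverse_kinematics(position, orientation): joint angles nearest the present ones, or None.
- robot.sense(): the state.
- robot.grab_frame(name): name is "scene" or "top"; returns a dict with "image" (400x640x3 uint8, red, green, blue), "range_z" (400x640 float32, m along the optical axis (not along the pixel's ray), 0 where there is no reading), "fx", "fy", "cx", "cy" (pixels), "dist_coeffs" ([k1, k2, p1, p2, k3] as OpenCV has them; the pictures are not rectified), "R" (3x3) and "t" (3): a world point X has camera coordinates R X + t. Camera axes: x right, y down, z forward; pixel columns grow to the right and rows downward; lengths in m; the calibration is good to about 2 mm. A picture is of the moment at which its call begins.
A pose or a line that the arm cannot do raises robot.IKError and nothing moves.
- robot.close_job(): hands the job in, once; it reports no verdict.
The state is a dict: "t": time; "joint_pos": joint angles; "joint_velocities": joint speeds; "effort": joint torques, N m; "tcp_pos": TCP position; "tcp_rot": TCP orientation; "wrist_force": force on the tool from outside, world axes, zero at the start; "torque": the same for the moment, N m; "opening": opening from 0.0 (shut) to 1.0 (fully open).
Only numpy, scipy, OpenCV 4.12 (cv2) and the standard library are available. Lean on these libraries where they do the work, as an engineer would, in place of code of your own. Each camera call takes 0.05 s, during which the arm holds its last target. There are 200 camera calls.

TASK

A plate is loaded in the tabletop exposure unit: first ease its drawer fully shut without slamming it, and only then pick up the loose black knob from the bench, turn it so that the flat in its bore (under the white pointer) meets the flat of the bare D-shaft on top of the unit (marked by the red line on the dial), and push it fully onto the shaft. Then press the knob, with the shaft, right in against the spring, which runs the vacuum pump only while it is held in: finish with the gripper still holding the knob pressed in. Leave the other things on the bench where they are.

Things in the scene. Friction and masses are not known exactly. Their poses are not given: they have to be found in the camera images.
- unit: Exposure unit: fixed grey steel box 360 deep (x) x 420 wide (y) x 160 mm high, facing the robot. Origin: centre of its underside; +x from its front to its back, z up. On its flat top, 62 mm behind the front edge: a knob already fitted on the left (seen from the robot; leave it) and, 168 mm to its right, the bare D-shaft on a silver dial
- drawer (a joint): The unit's loaded drawer: 0 is fully shut, grows in m as it comes out towards the unit's -x; starts 0.06 to 0.10 out. About 3 N of friction (more when moved fast), stays where left; pushing its bar or front towards the unit's +x shuts it against a stop
- drawer_bar (a point): Middle of the drawer's bar handle: level steel bar, 11 mm thick, 140 mm long along the unit's y, centre line 120 mm above the bench and 35 mm in front of the drawer's white front (310 mm wide, top edge 147 mm up). Moves with the drawer; axes of unit. Drawer shut, the bar is 47 mm in front of the unit's front, whose top is 160 mm up
- shaft_tip (a point): Centre of the top end of the bare upright steel D-shaft, 28 mm above the unit's top (188 mm above the bench) when not pressed. 12 mm across, end chamfered 1.2 mm, full-length flat 3.5 mm from the axis. z up; +x points from the axis to the flat, as does the red line on the silver dial (56 mm across) around it. Resists turning with 0.5 N m
- shaft (a joint): how far the D-shaft is pressed in, in m: 0 out, 0.006 the stop. A spring pushes it out: it starts to move at about 4 N and needs about 12 N at the stop; it comes out again when let go
- knob: Loose black bar knob, 48 to 84 g, upright on the bench, bore down. Skirt 44 mm across, 8 high; bar on it 40 long (x), 20 wide (y), top at 32 mm, white pointer line at its +x end. Origin: centre of the underside, z up. Bore 13.4 mm across, 18 deep, its flat on the +x side 4.2 mm from the axis. Fully on: origin 18 mm below the shaft tip, underside 10 mm above the unit's top (4 when pressed in)
- tape_roll: roll of green tape lying flat, 88 mm across, 24 mm high; origin: centre of its underside. Bystander
- ink_tin: steel ink tin with blue lid, 83 mm across, 58 mm high; origin: centre of its underside. Bystander
- loupe: small dark folding loupe, 40 x 36 x 47 mm high; origin: centre of its underside. Bystander
- marker: grey marker with black cap, 130 x 17 mm, lying on the bench at the right; origin: its middle, underside. Bystander
- ink_knife: ink spatula with dark wooden handle, 220 mm long, lying on the bench at the left; origin where blade meets handle, on its underside. Bystander

How it is judged:
On the way, in this order (a step that is already met when the one before it is completed fails the run):
1. the drawer is fully shut, with the knob not yet on the shaft (value of joint drawer below 0.004 m and not (z of knob in the frame of shaft_tip below -0.015 m and horizontal distance between knob and shaft_tip below 0.003 m)), for 0.2 s.
2. the knob is fully on the D-shaft, flat to flat, with the drawer still shut (value of joint drawer below 0.004 m and z of knob in the frame of shaft_tip below -0.015 m and horizontal distance between knob and shaft_tip below 0.003 m and angle between knob's own z axis and vertical below 0.12 rad and angle between the x axis of knob and the x axis of shaft_tip, either way round below 0.25 rad), for 0.2 s.
At the end, for the whole second after the job is handed in: Drawer shut to within 4 mm; knob upright and fully on the D-shaft (underside at least 15 mm below the shaft tip, centred within 3 mm, flats matched); shaft pressed in at least 4.5 of its 6 mm, with the fingers still on the knob at more than 3 N (all of step 2 and value of joint shaft above 0.0045 m and contact force between knob and the fingers above 3 N); the arm keeps its last pose, push and grip.
It fails at once if a bystander (tape roll, ink tin, loupe, marker or ink knife) is pushed more than 30 mm from where it lay (distance of any of tape_roll, ink_tin, loupe, marker, ink_knife from where it was at the start of the episode above 0.03 m).
It fails at once if the drawer is slammed (faster than 0.5 m/s) (velocity of joint drawer below -0.5 m/s).
It also fails if it takes over 64 s, if anything falls off the work surface, if the arm or the gripper's body presses on something with over 40 N, if the wrist force passes 120 N, or if a joint passes its speed limit or range.

## Working session

There is one attempt and no reset: what is moved stays moved. The work goes in short steps, each a Python script; the robot and the scene stay as the last script left them, time stands still between calls to the robot, and variables do not carry over. Pictures are saved under pics/ and viewed, about 8 in all and at most 12, crops included, and the job is handed in when it is done.

```bash
mkdir -p pics; python3 - <<'E'
from plant import robot
import cv2,numpy as np
print(robot.nose_length, robot.sense())
for n in("scene","top"):
    f=robot.grab_frame(n); cv2.imwrite(f"pics/{n}0.png",f["image"][:,:,::-1]); np.savez(f"/tmp/{n}0.npz",**f)
    print(n,f["fx"],f["cx"],f["cy"],f["dist_coeffs"],-np.array(f["R"]).T@f["t"],np.round(f["R"],2).tolist())
E
```

```text
0.011 {'t': 0.0, 'joint_pos': array([ 1.16008084,  0.46948381, -0.04861657,  1.53367525,  0.02410881,
        1.14099623, -0.08231221]), 'joint_velocities': array([-6.33094942e-04,  2.60095823e-05, -1.88139265e-05,  7.49494727e-04,
        1.63659279e-04, -1.19055345e-03,  1.43397818e-03]), 'effort': array([-1.40799220e-04, -5.10291731e+01, -4.63421631e-02, -2.37706000e+01,
        1.07711900e-02,  7.58796756e-03,  1.65374711e-06]), 'tcp_pos': array([ 0.25132344, -0.62587055,  0.24124081]), 'tcp_rot': array([ 3.14152268e+00,  1.97531379e-03, -1.18893893e+00]), 'wrist_force': array([-0.23168113,  0.37364014, -0.68540989]), 'torque': array([-0.04789677, -0.04454456, -0.03259006]), 'opening': 0.9991039588077492}
scene 426.1357269718502 314.3144034581176 205.9625033747376 [-0.0454937  0.         0.         0.         0.       ] [ 1.15166287 -0.64922784  1.12319729] [[0.76, 0.65, -0.01], [0.48, -0.58, -0.66], [-0.43, 0.5, -0.75]]
top 407.11886460530155 324.6109605669228 196.93094582868648 [0.00051907 0.         0.         0.         0.        ] [3.82366468e-01 8.96034443e-04 1.17476763e+00] [[0.08, -1.0, -0.0], [-0.98, -0.08, -0.2], [0.2, 0.02, -0.98]]
```

View pics/scene0.png

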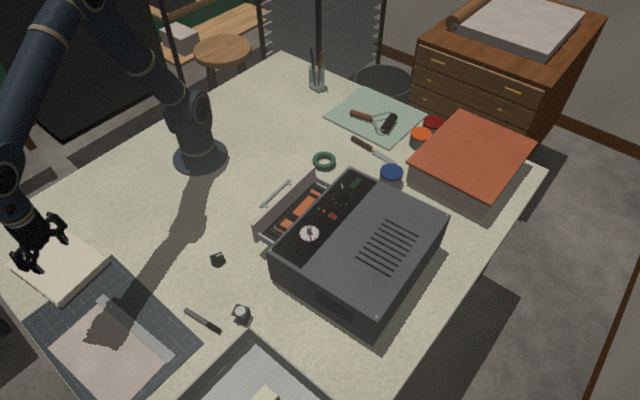

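View pics/top0.png

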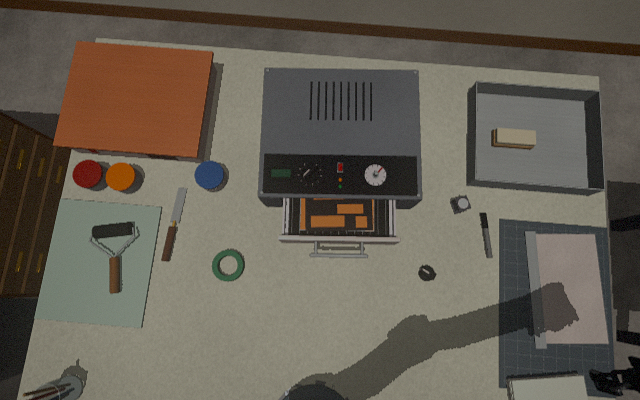

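The scene view shows the knob at (217,259), the dial at (310,233) and the drawer bar at (276,193). In the top view the knob is at (427,272), the dial at (376,174) and the bar at (338,253). I'll zoom in on these and compute positions.

```bash
cat > h.py <<'E'
import numpy as np,cv2
def ray(f,uv):
    K=np.array([[f["fx"],0,f["cx"]],[0,f["fy"],f["cy"]],[0,0,1.]])
    p=cv2.undistortPoints(np.array(uv,float).reshape(-1,1,2),K,np.array(f["dist_coeffs"],float)).reshape(-1,2)
    R=np.array(f["R"]);d=np.c_[p,np.ones(len(p))]@R
    return -R.T@np.array(f["t"]),d
def onz(f,uv,z):
    c,d=ray(f,uv); return c+d*((z-c[2])/d[:,2])[:,None]
def crop(f,u,v,w=50,h=37,s=8):
    return cv2.resize(f["image"][v-h//2:v-h//2+h,u-w//2:u-w//2+w,::-1],(w*s,h*s),interpolation=cv2.INTER_CUBIC)
E
python3 - <<'E'
from h import *
T=dict(np.load("/tmp/top0.npz"));S=dict(np.load("/tmp/scene0.npz"))
g=lambda *a:np.clip(crop(*a).astype(float)*1.6,0,255).astype(np.uint8)
cv2.imwrite("pics/z1.png",np.vstack([np.hstack([g(T,427,272),g(T,376,174)]),np.hstack([g(S,217,259),g(S,310,233)])]))
print("knob T",onz(T,[[427,272]],.032)," S",onz(S,[[217,257]],.032))
print("dial T",onz(T,[[376,174]],.16)," S",onz(S,[[310,233]],.16))
print("bar T",onz(T,[[311,254],[367,256],[338,255]],.12))
print("unit top front", onz(T,[[262,196],[422,198]],.16))
print("back corners", onz(T,[[265,68],[418,69]],.16))
print("bystanders",onz(T,[[228,265],[460,204],[486,235],[209,175]],.02))
E
```

```text
knob T [[ 0.42636359 -0.27768106  0.032     ]]  S [[ 0.43170466 -0.28356871  0.032     ]]
dial T [[ 0.65847608 -0.10723642  0.16      ]]  S [[ 0.65795229 -0.10151494  0.16      ]]
bar T [[ 0.44336672  0.04237209  0.12      ]
 [ 0.45041424 -0.1013741   0.12      ]
 [ 0.44667554 -0.0269818   0.12      ]]
unit top front [[ 0.57638564  0.17838588  0.16      ]
 [ 0.60544156 -0.22743464  0.16      ]]
back corners [[ 0.93007787  0.21103628  0.16      ]
 [ 0.96192427 -0.20338796  0.16      ]]
bystanders [[ 0.39913474  0.27509632  0.02      ]
 [ 0.62778382 -0.36870763  0.02      ]
 [ 0.54433313 -0.44387247  0.02      ]
 [ 0.65246345  0.36468274  0.02      ]]
```

View pics/z1.png

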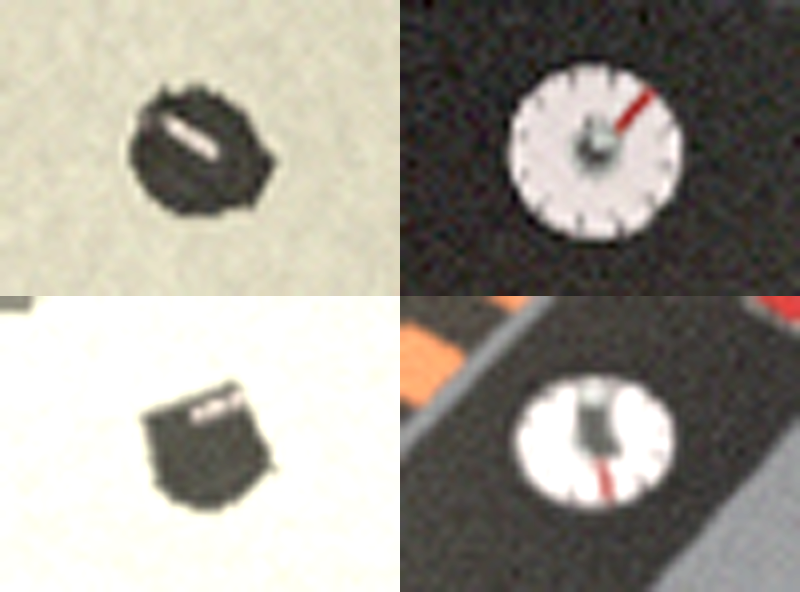

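The crops show the knob's pointer running from its centre to the upper left (top view). The dial's red line runs to the upper right, and both are also visible in the scene view. I'll extract the numbers with masks.

```bash
cat >> h.py <<'E'
def blob(m,seed):
    n,l,s,c=cv2.connectedComponentsWithStats(m.astype(np.uint8)); 
    i=min([k for k in range(1,n) if s[k,4]>=3],key=lambda k:np.hypot(*(c[k]-seed)))
    return l==i
def uvs(m): v,u=np.nonzero(m); return np.c_[u,v].astype(float)
def dial(f,seed):
    im=f["image"].astype(int); mx=im.max(2); 
    win=np.zeros(mx.shape,bool); u,v=seed; win[v-15:v+16,u-15:u+16]=1
    w=blob((mx>95)&win,seed).astype(np.uint8)
    c=max(cv2.findContours(w,0,1)[0],key=len); P=onz(f,cv2.convexHull(c).reshape(-1,2),.16)
    (x,y),r=cv2.minEnclosingCircle(P[:,:2].astype(np.float32))
    e=cv2.fitEllipse(P[:,:2].astype(np.float32))
    red=onz(f,uvs(win&(im[:,:,0]-im[:,:,1]>40)&(im[:,:,0]-im[:,:,2]>30)),.16)[:,:2]
    d=red.mean(0)-e[0]; return np.array(e[0]),e[1],np.arctan2(d[1],d[0])
E
python3 - <<'E'
from h import *
T=dict(np.load("/tmp/top0.npz"));S=dict(np.load("/tmp/scene0.npz"))
print("dial",dial(T,(376,174)),dial(S,(310,233)))
for f,(u,v) in((T,(427,272)),(S,(217,259))):
    mx=f["image"].astype(int).max(2); win=np.zeros(mx.shape,bool); win[v-12:v+13,u-12:u+13]=1
    dk=blob(win&(mx<75),(u,v)); dk=cv2.morphologyEx(dk.astype(np.uint8),cv2.MORPH_CLOSE,np.ones((5,5)))>0
    inn=cv2.erode(dk.astype(np.uint8),np.ones((2,2)))>0
    P=onz(f,uvs(inn&(mx>75)),.032)[:,:2]; m=P.mean(0); e=np.linalg.svd(P-m)[2][0]
    print("pointer n",len(P),m,"dir",np.arctan2(e[1],e[0]),"ext",np.ptp((P-m)@e))
    # heights
    U=uvs(win); c,d=ray(f,U); z=f["range_z"][win]; X=c+d*z[:,None]
    t=X[(X[:,2]>.024)&(X[:,2]<.04)]; r=cv2.minAreaRect(t[:,:2].astype(np.float32))
    print("top pts",len(t),t.mean(0),np.median(t[:,2]),r)
    print("dark centroid",onz(f,[uvs(dk).mean(0)],.012))
E
```

```text
dial (array([ 0.6566903 , -0.10460078]), (0.05385449156165123, 0.056065160781145096), np.float64(-0.6627555375863519)) (array([ 0.65474856, -0.10285907]), (0.05604180693626404, 0.05726008117198944), np.float64(-0.6704001199049966))
pointer n 18 [ 0.42960165 -0.27296824] dir -2.0886386009705307 ext 0.01936590398671561
top pts 116 [ 0.4259935  -0.27999255  0.03274435] 0.03295872842351755 ((0.4259311556816101, -0.280439168214798), (0.04037894308567047, 0.01997343823313713), 63.343807220458984)
dark centroid [[ 0.42480326 -0.28093566  0.012     ]]Traceback (most recent call last):
  File "<stdin>", line 8, in <module>
  File "h.py", line 8, in onz
    c,d=ray(f,uv); return c+d*((z-c[2])/d[:,2])[:,None]
        ~~~^^^^^^
  File "h.py", line 4, in ray
    p=cv2.undistortPoints(np.array(uv,float).reshape(-1,1,2),K,np.array(f["dist_coeffs"],float)).reshape(-1,2)
      ~~~~~~~~~~~~~~~~~~~^^^^^^^^^^^^^^^^^^^^^^^^^^^^^^^^^^^^^^^^^^^^^^^^^^^^^^^^^^^^^^^^^^^^^^^
cv2.error: OpenCV(4.12.0) /io/opencv/modules/calib3d/src/undistort.dispatch.cpp:347: error: (-215:Assertion failed) CV_IS_MAT(_src) && CV_IS_MAT(_dst) && (_src->rows == 1 || _src->cols == 1) && (_dst->rows == 1 || _dst->cols == 1) && _src->cols + _src->rows - 1 == _dst->rows + _dst->cols - 1 && (CV_MAT_TYPE(_src->type) == CV_32FC2 || CV_MAT_TYPE(_src->type) == CV_64FC2) && (CV_MAT_TYPE(_dst->type) == CV_32FC2 || CV_MAT_TYPE(_dst->type) == CV_64FC2) in function 'cvUndistortPointsInternal'
```

```bash
python3 - <<'E'
from plant import robot
import numpy as np
y=.074; o=[np.pi,0,-np.pi/2+y]; d=np.array([np.cos(y),np.sin(y),0])
f=np.array([.482,-.024,.144])
robot.grip(0)
robot.goto(f-d*.035+[0,0,.08],o); robot.move_straight(f-d*.035)
w0=robot.sense()["wrist_force"]
hit=robot.move_straight(f+d*.085,vel=.05)
print(robot.sense()["tcp_pos"],robot.sense()["wrist_force"]-w0)
hit=robot.move_straight(f+d*.125,vel=.02,contact_N=12)
s=robot.sense();print(hit,s["tcp_pos"],s["wrist_force"]-w0,s["t"])
E
```

```text
[ 0.56566575 -0.01777744  0.14402193] [-6.61958377 -1.29870728  1.07245336]
True [ 0.56520711 -0.01788118  0.1435327 ] [ 0.02996202  0.80849167 -1.70156492] 6.8833
```

```bash
python3 - <<'E'
from plant import robot
import numpy as np
y=.074; d=np.array([np.cos(y),np.sin(y),0])
p=robot.sense()["tcp_pos"]; print(robot.sense()["wrist_force"])
for k in range(1,12):
    h=robot.move_straight(p+d*.003*k,vel=.03,contact_N=25); s=robot.sense(); print(h,((s["tcp_pos"]-p)@d).round(4),(s["wrist_force"]).round(1))
    if s["wrist_force"]@d<-13: break
f=robot.grab_frame("top");
from h import *
cv2.imwrite("pics/shut.png",cv2.resize(f["image"][140:260,240:440,::-1],(800,480)))
E
```

```text
[ 0.94433381  0.2139714  -0.99566723]
False 0.0005 [-8.2 -1.2  5.7]
False 0.0006 [-15.8  -2.4  12. ]
```

View pics/shut.png

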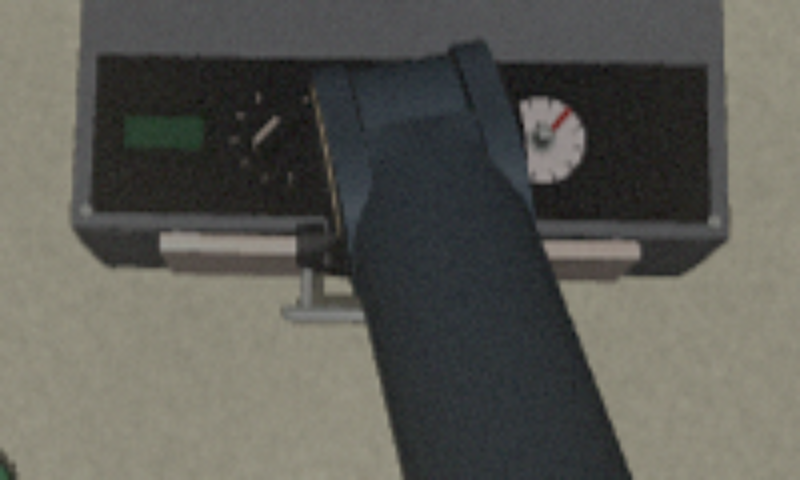

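The drawer front is flush with the unit, with no gap, and there was a firm 15 N stop at the expected position. So it's shut. Next I'll check IK options for the grasp and go for the knob.

```bash
python3 - <<'E'
from plant import robot
import numpy as np
y=.074; d=np.array([np.cos(y),np.sin(y),0])
p=robot.sense()["tcp_pos"]
robot.move_straight(p-d*.03,vel=.1); robot.move_straight(p-d*.03+[0,0,.12],vel=.25)
ky,sy=1.09,-.666
best=None
for h in(1,-1):
    a=robot.inverse_kinematics([.426,-.280,.12],[np.pi,0,ky+h*np.pi/2]); b=robot.inverse_kinematics([.6557,-.1037,.25],[np.pi,0,sy+h*np.pi/2])
    print(h,a,b)
    if a is not None and b is not None:
        m=max(abs(a[6]),abs(b[6]))
        if best is None or m<best[0]: best=(m,h)
h=best[1];print(h)
o=[np.pi,0,ky+h*np.pi/2]
robot.goto([.426,-.280,.12],o); robot.grip(.65,40)
print("ct",robot.move_straight([.426,-.280,.021],vel=.08,contact_N=8),robot.sense()["tcp_pos"])
robot.grip(0); s=robot.sense(); print(s["opening"]*85,s["tcp_pos"],s["wrist_force"])
robot.move_straight([.426,-.280,.10],vel=.15)
s=robot.sense(); print(s["opening"]*85,s["wrist_force"],s["t"])
robot.goto([.6557,-.1037,.26],[np.pi,0,sy+h*np.pi/2])
s=robot.sense(); print(s["tcp_pos"],s["tcp_rot"],s["t"])
from h import *
for n in("scene","top"):
    f=robot.grab_frame(n); np.savez(f"/tmp/{n}1.npz",**f)
T=dict(np.load("/tmp/top1.npz"));S=dict(np.load("/tmp/scene1.npz"))
cv2.imwrite("pics/held.png",np.hstack([np.clip(crop(S,310,215,80,100,5)*1.5,0,255),np.clip(crop(T,376,174,80,100,5)*1.5,0,255)]))
E
```

```text
1 [-0.20274187  0.49130414  0.91952181  2.07971424 -0.53671235  0.82392
 -2.58305306] [ 0.67362796  0.5994489  -0.89684602  1.5171975   0.4816698   1.25838031
  0.61713537]
-1 [ 0.90292372  0.39936507 -0.49920233  2.02035215  0.26666751  0.78437326
 -0.23440937] [ 0.31955944  0.46594147 -0.32473867  1.53948946  0.15686504  1.16188643
 -2.27220384]
-1
ct False [ 0.42635604 -0.28019996  0.02145044]
18.762209791332523 [ 0.42629547 -0.28020727  0.02144862] [-0.55328201  0.24378048  4.35213119]
19.184177902221627 [-0.59088085 -0.52984225 -1.62068728] 12.9833
[ 0.65505067 -0.10448366  0.25894508] [ 3.14023124e+00 -1.50799997e-03 -2.23737032e+00] 14.6833[ WARN:0@2.284] global loadsave.cpp:1063 imwrite_ Unsupported depth image for selected encoder is fallbacked to CV_8U.
```

View pics/held.png

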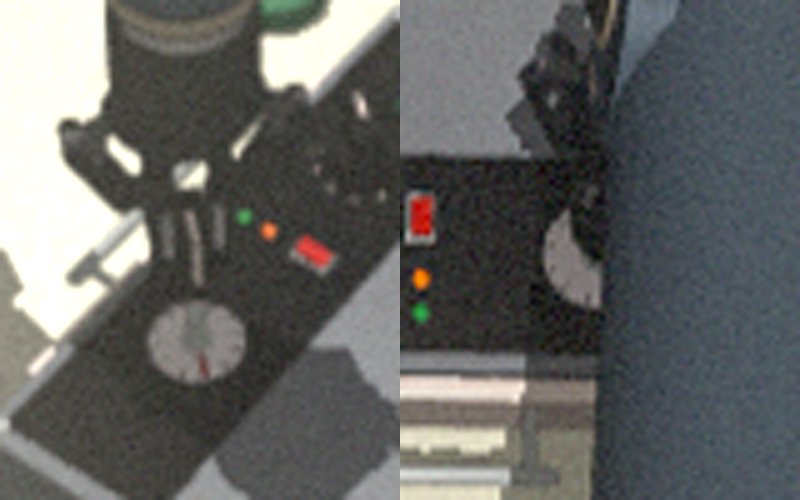

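The knob is held, with its pointer (scene crop, about (195,250)) lined up with the red line (205,365) and facing the same way. I'll insert it with contact sensing and a small offset search.

```bash
python3 - <<'E'
from plant import robot
import numpy as np
robot.grip(0,90)
c=np.array([.6557,-.1037]); 
robot.move_straight([*c,.216],vel=.12)
s=robot.sense(); corr=c-s["tcp_pos"][:2]; print("corr",corr,s["wrist_force"])
offs=[(0,0)]+[(r*np.cos(a),r*np.sin(a)) for r,n in((.0012,6),(.0022,8)) for a in np.arange(n)*2*np.pi/n]
ok=False
for k,o in enumerate(offs):
    p=c+corr+o
    if k: robot.move_straight([*p,.213],vel=.06)
    h=robot.move_straight([*p,.199],vel=.03,contact_N=7); s=robot.sense()
    print(k,np.round(o,4),h,s["tcp_pos"].round(4),s["wrist_force"].round(1),round(s["t"],1))
    if not h or s["tcp_pos"][2]<.204: ok=True;break
    if s["t"]>40: break
print(ok)
E
```

```text
corr [-2.08730872e-04  1.66377702e-05] [ 0.55965991 -0.00818217 -0.35726193]
0 [0 0] False [ 0.6567 -0.1047  0.1992] [ 5.  -3.2  0.2] 16.2
True
```

Engaged: z is past the tip with no axial force, only a small side force. I'll relieve that and seat the knob.

```bash
python3 - <<'E'
from plant import robot
import numpy as np
p=np.array([.6567,-.1046])
def st(l):
    s=robot.sense(); print(l,s["tcp_pos"].round(4),s["wrist_force"].round(1),s["torque"].round(2),round(s["opening"]*85,1),round(s["t"],1)); return s
robot.move_straight([*p,.199],vel=.02); s=st("relieved")
p=p+np.array(s["wrist_force"][:2])*.00015
for z in np.arange(.196,.1725,-.002):
    robot.move_straight([*p,z],vel=.02); s=st(round(z,4))
    if s["wrist_force"][2]>24: break
robot.sleep(.3); st("end")
from h import *
for n in("scene","top"):
    f=robot.grab_frame(n); np.savez(f"/tmp/{n}2.npz",**f)
S=dict(np.load("/tmp/scene2.npz"))
cv2.imwrite("pics/on.png",np.clip(crop(S,310,225,80,60,10)*1.5,0,255).astype(np.uint8))
E
```

```text
relieved [ 0.6568 -0.1048  0.1989] [ 2.6 -2.   0.4] [-0.41 -0.69  0.  ] 18.0 16.5
0.196 [ 0.6569 -0.1048  0.1955] [ 3.6 -0.8 -1.5] [-0.33 -0.69 -0.02] 18.2 16.8
0.194 [ 0.6569 -0.1048  0.1936] [ 2.6 -0.4 -1.7] [-0.28 -0.62  0.08] 17.7 17.0
0.192 [ 0.657  -0.1048  0.1918] [ 2.1 -1.8 -2. ] [-0.26 -0.53 -0.04] 18.3 17.3
0.19 [ 0.657  -0.1048  0.1907] [ 0.6 -1.1  3.9] [-0.19 -0.02 -0.03] 18.0 17.5
0.188 [ 0.6571 -0.1048  0.1889] [-1.  -0.5  6.9] [-0.15  0.13 -0.02] 17.9 17.8
0.186 [ 0.6571 -0.1048  0.1874] [-1.3 -1.9  7.9] [-0.15  0.36 -0.01] 18.3 18.0
0.184 [ 0.6572 -0.1048  0.1859] [-2.2 -1.3  9.6] [-0.04  0.5  -0.01] 18.2 18.3
0.182 [ 0.6573 -0.1048  0.1854] [-4.5 -0.7 15.3] [-0.02  1.01 -0.01] 18.2 18.5
0.18 [ 0.6574 -0.1048  0.1852] [-7.   0.2 23.3] [0.   1.68 0.01] 18.4 18.8
0.178 [ 0.6576 -0.1048  0.185 ] [-11.2   0.3  31.2] [0.05 2.34 0.  ] 18.0 19.0
end [ 0.6576 -0.1048  0.185 ] [-10.3  -0.   30.2] [ 0.06  2.25 -0.01] 18.2 19.3
```

View pics/on.png

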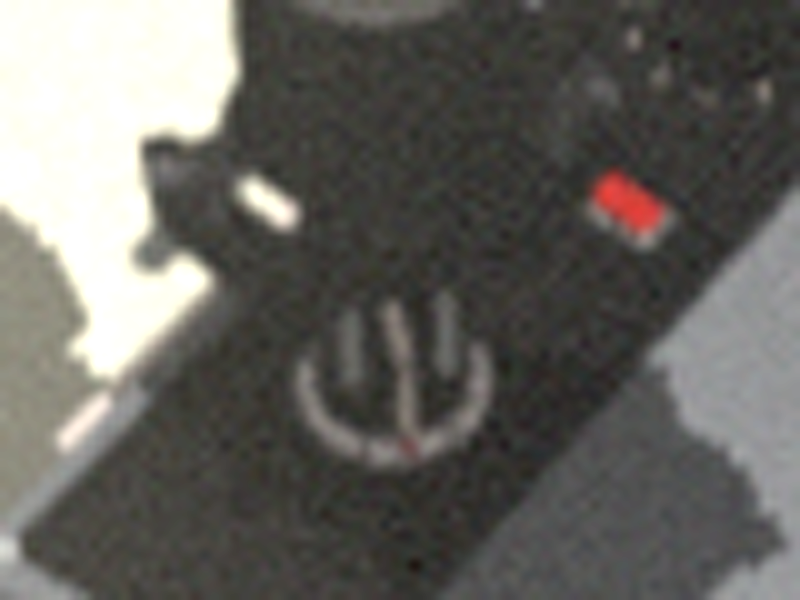

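Seated at TCP z = 0.191, then pressed through the spring to a hard stop at 0.185. The picture shows the pointer (400,350) in line with the red mark (410,445), and the skirt sitting low inside the dial ring. The drawer front (90,420) is tight against the unit. Handing in.

```bash
python3 -c "
from plant import robot
robot.close_job(); s=robot.sense(); print(s['t'],s['tcp_pos'],s['wrist_force'])"
```

```text
the job is handed in; nothing more can be done
the job is handed in; nothing more can be done
```

I shut the drawer, fitted the knob on the D-shaft and handed the job in with the gripper still pressing it against the stop. The clock read about 19 s and no verdict was reported.

- **Drawer:** I pushed its front at 0.05 m/s, well under the slam limit. It met a firm stop at about 15 N where shut was expected, and pictures then and at the end show the front tight against the unit.
- **Knob on the shaft:** I gripped the bar, turned the knob to the measured flat angle, and it went on at the first try, about 1 mm off my camera estimate. It met the spring at TCP z = 0.191, the height expected for fully on. The last picture shows the pointer in line with the red mark.
- **Pressed in:** The shaft moved about 6 mm against the spring, with a hard stop near TCP z = 0.185. The vertical force before hand-in was about 30 N, with 10 N of side load still on the knob. The grip was set to 90 N.

**Odd readings:**
- The first contact-stop move on the drawer stopped early, with almost no force. I repeated it in small steps until the stop was clear.
- The two cameras disagreed by about 2.6 mm on the dial position, so I used the mean.
- My second-camera measurement of the knob failed, so its position came from the top camera alone.

I didn't measure the bystanders again at the end, but the arm's path stayed clear of them.

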